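# Set a curing lamp's power and hold its sprung shutter half open

### The arm

A 6-joint arm with a two-finger parallel gripper is mounted at the origin on a cart in front of the work surface, level with it; the furniture and walls round the work are solid. World frame = base frame: x ahead of the robot, y to its left, z up, the work surface at z = 0. Lengths are in m, angles in rad, forces in N, time in s.
With the tool pointing down it reaches from about 0.375 to 0.9 m from the base axis. Payload 3.1 kg.
Tool frame: the origin (TCP) lies on the centre line of the jaws, within the pads' length; the fingertips stand 19 mm ahead of it and the grasp point (between the pads) is the TCP; z points along the fingers, y is the line along which they close (so a half turn about z gives the same grasp; the last joint's range is limited). The gripper opens to 85 mm and grips with 20 to 120 N. Pads are 22 mm wide; open, the fingers measure 114 mm over their backs; the gripper's body (76 mm by 85 mm) begins 54 mm behind the grasp point. The pads swing forward as they close: fully open they stand 13 mm farther back than shut.
Start: joints at [1, 0.527, 1.433, -0, 1.181, -0.178], TCP at [0.239, 0.578, 0.25] pointing down, gripper open.
Joint ranges: [-3.08, 3.08], [-0.75, 2.2], [0.22, 2.44], [-1.43, 4.57], [0, 2.65], [-2.85, 2.85]. Speed limits (rad/s): [2.79, 2.79, 3.14, 3.14, 3.14, 3.14].

### API

Orientations are given as a unit quaternion [x, y, z, w].
In Python, from station import manip gives the robot as it stands.
- The arm moves only by the tool servo_tool, never from a script. Its argument "rows" is a list that holds one entry, the list of rows, each a list of 7 numbers: the turn, a rotation vector about the tool's x, y, z in degrees, then the shift along the tool's x, y, z in m, then the gripper command: -1 is shut, 1 is fully open, values between are in proportion. In form: [[[wx, wy, wz, tx, ty, tz, jaw], ...]]. A call has 1 to 8 rows; each row shifts and turns the commanded pose from where the row before left it, along the tool's axes as they then stand; what a row does not reach is not made up. A row lasts 1/12 s, in which the tool goes at most 41.7 mm and 7.16 degrees, less where a joint would pass 70% of its speed; a pose out of reach is approached as far as the arm can. A call is refused whole if a number of a shift passes 0.0417 or a number of a turn 7.16, either way. A call with a gripper value outside its range is refused whole. The fingers move at their own pace and stop on an object; "squeeze" is the grip in N (left out, the last holds). Time passes only in rows, so rows that do not move let the fingers close. It gives the time, the measured TCP pose, the force, the opening and the grip force at its end, in the units of the state.
- manip.sense(): the state, without advancing time (a new reading comes with each control period).
- manip.snapshot(name): name is "side" or "top" or "wrist"; returns the picture (480x640x3 uint8, blue, green, red); there is no depth.
- manip.camera_info(name): a dict with "K" (3x3 intrinsics, pixels), "camera_from_world" (4x4, takes a point from world to camera coordinates). Camera axes: x right, y down, z forward; pixel columns grow to the right and rows downward; lengths in m; the calibration is good to about 2 mm. A picture is of the moment at which its call begins: read the wrist's pose just before it. camera_info takes no time and is no camera call; for the wrist camera it gives the pose at the moment of the call.
- manip.sign_off(): hands the job in; it is judged then, once.
The state is a dict: "t": time; "q": joint angles; "qd": joint speeds; "tau": joint torques, N m; "tcp_pos": TCP position; "tool_rot": TCP orientation; "force": force on the tool from outside, world axes, zero at the start; "ft_torque": the same for the moment, N m; "finger_gap": opening from 0.0 (shut) to 1.0 (fully open); "gripper_force": force on a finger pad.
Only numpy, scipy, OpenCV 4.12 (cv2) and the standard library are available. Lean on these libraries where they do the work, as an engineer would, in place of code of your own. Each camera call takes 0.05 s, during which the arm holds its last target. There are 200 camera calls.

### The job

Get the bench curing lamp going on half its window: first slide the small power fader along its slot until it is level with the brass pointer, with the shutter still shut, and leave it there. Then slide the sprung shutter open by its grip until it stands half-way, the grip level with the long mark, and hold it there against its spring: the program finishes while the robot is still holding the shutter half open. Leave the tin, the spool and the pot beside the lamp alone.

Things in the scene. Friction and masses are not known exactly. Their poses are not given: they have to be found in the camera images.
- lamp: Bench curing lamp, a flat grey box with a flat grey top, fixed to the table: 180 mm deep (its x), 280 mm wide (its y), top 50 mm above the table. Origin: centre of its underside; its x points away from the robot when it stands straight, its y to the left. It is turned up to 0.4 rad either way. Fader and shutter both slide along its +y on the top: the fader in the slot near the front edge (x = -58 mm), the shutter farther back (x = +30 mm).
- fader (a joint): Travel of the power fader in m along the lamp's +y: 0 at the right end of its slot, 0.12 at the left end. It stays where it is left (friction about 2 N).
- fader_grip (a point): Centre of the fader's black cap, the smaller and nearer of the two grips: 20 mm along the lamp's x, 14 mm along its y, 26 mm high, its top 78 mm above the table, this point 65 mm above the table. Pinch it across its 14 mm; free space is at both sides of it.
- pointer_tip (a point): Point of the small fixed brass pointer (about 16 x 10 mm, 5 mm high) that sits on the lamp's front edge beside the fader's slot, this point 55 mm above the table. The fader is set when its centre has the same y in the lamp's frame as this point. It never moves in a run, but sits elsewhere along the slot each time.
- shutter (a joint): Travel of the shutter in m along the lamp's +y: 0 shut (spring closes it), 0.03 half open, 0.06 fully open. The spring pulls back with about 3 N when shut, 9.6 N at half, 16 N fully open (220 N/m).
- shutter_grip (a point): Centre of the black upright grip on the dark steel shutter plate, the larger and farther of the two grips: 30 mm along the lamp's x, 14 mm along its y, its top 84.5 mm above the table, this point 69.5 mm above the table. Below it a 3 mm thick, 18 mm wide foot stands on the plate, whose top is 54.5 mm above the table (foot top 57.5 mm). Pinch it across its 14 mm, or push it on its right side; nothing stands within 25 mm at either side of it.
- half_mark (a point): Centre of the long white mark (18 mm) on the lamp's top, just in front of the shutter's front guide, between two short marks (shut and fully open). At half travel the shutter's grip has the same y in the lamp's frame as this mark.
- eyelet_tin: Round grey tin, 67 mm across, 28 mm high, loose on the table at the left of the lamp; leave alone. Origin: centre of its underside.
- spool: Reel of red thread standing at the right of the lamp, 32 mm across, 45 mm high, loose; leave alone. Origin: centre of its underside.
- cosmetic_pot: Flat cream-coloured pot, 90 mm across, 32 mm high, loose on the table at the right of the lamp; leave alone. Origin: centre of its underside.

How it is judged:
By the outcome, as a careful person would: the job done as asked, in the order asked, and still so for the second after the job is handed in, while the arm keeps its last pose, push and grip.
It also fails if it takes over 48 s, if anything falls off the work surface, if the arm or the gripper's body presses on something with over 40 N, if the wrist force passes 120 N, or if a joint passes its speed limit or range.

## Working session

There is one attempt and no reset: what is moved stays moved. The work goes in short steps, Python scripts to look and compute and a tool call to move; the robot and the scene stay as the last step left them, time stands still between calls to the robot, and variables do not carry over. Pictures are saved under pics/ and viewed, at most 10 in all, crops included, and the job is handed in when it is done.

Besides the shell and the picture viewer there is one more tool, called after ">>>" as name(argument=value, ...) on one line, values as JSON. servo_tool: Moves the arm, as the interface text tells. Its arguments: {"type":"object","properties":{"rows":{"type":"array","items":{"type":"array","items":{"type":"array","items":{"type":"number"}}}},"squeeze":{"type":"number"}},"required":["rows"]}

```bash
mkdir -p pics; ls
python3 - <<'E'
from station import manip
import cv2,numpy as np
for n in("top","side"):
    cv2.imwrite(f"pics/{n}0.png",manip.snapshot(n)); c=manip.camera_info(n); print(n,np.round(c["K"],1).tolist(),np.round(c["camera_from_world"],3).tolist())
s=manip.sense();print(s)
E
```

```text
pics
top [[479.1, 0.0, 327.6], [0.0, 479.1, 245.4], [0.0, 0.0, 1.0]] [[-0.016, -1.0, 0.026, 0.035], [-0.986, 0.012, -0.165, 0.529], [0.164, -0.028, -0.986, 1.018], [0.0, 0.0, 0.0, 1.0]]
side [[562.4, 0.0, 320.3], [0.0, 562.4, 241.5], [0.0, 0.0, 1.0]] [[0.946, -0.322, 0.026, -0.478], [-0.086, -0.329, -0.94, 0.13], [0.311, 0.888, -0.339, 1.102], [0.0, 0.0, 0.0, 1.0]]
{'t': 0.1, 'q': array([ 1.00045039e+00,  5.28351125e-01,  1.43377035e+00, -9.87582123e-06,
        1.18138727e+00, -1.78491347e-01]), 'qd': array([-0.00078732, -0.00026208, -0.00195057,  0.00100169, -0.00015108,
        0.00015176]), 'tau': array([ 2.28166837e-04, -4.43305171e+01, -1.78588164e+01, -1.56566448e-04,
        3.84471830e-03, -1.33411848e-05]), 'tcp_pos': array([0.23833013, 0.57712521, 0.24944621]), 'tool_rot': array([ 1.94674239e-01,  9.80867485e-01, -8.93341246e-04, -3.46136834e-04]), 'force': array([-0.66251323,  0.12181901, -0.36544911]), 'ft_torque': array([-0.02725889,  0.02479561, -0.07376708]), 'gripper_force': 0.0, 'finger_gap': 1.0031820440415773}
```

View pics/top0.png

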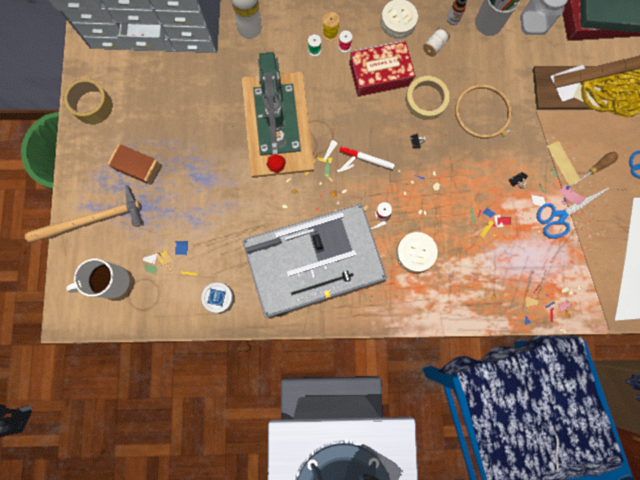

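View pics/side0.png

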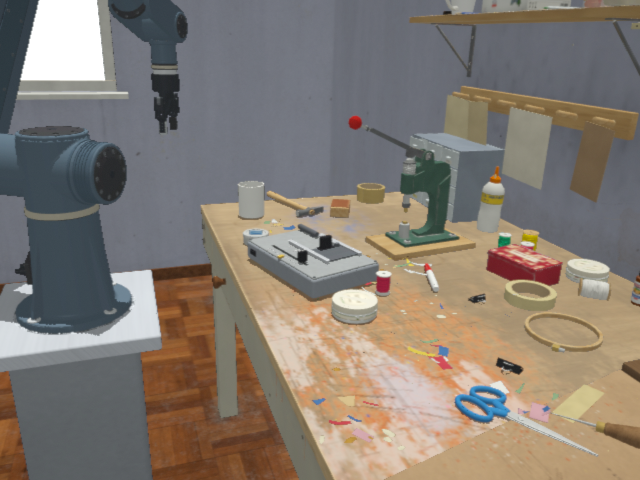

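The top view shows the lamp with corners near (245,240), (362,207), (384,280), (268,315). The fader cap is at (348,276), the brass pointer at (327,294) and the shutter grip at (318,242). I'll cast rays from these next.

```bash
cat > h.py <<'E'
from station import manip
import cv2,numpy as np
from scipy.spatial.transform import Rotation as R
def ray(ci,px,z):
    M=np.array(ci["camera_from_world"]);Rm=M[:3,:3];o=-Rm.T@M[:3,3]
    d=Rm.T@np.linalg.solve(ci["K"],[px[0],px[1],1.]);return o+d*(z-o[2])/d[2]
def proj(ci,p):
    M=np.array(ci["camera_from_world"]);c=np.array(ci["K"])@(M[:3,:3]@p+M[:3,3]);return c[:2]/c[2]
E
python3 - <<'E'
from h import *
c=manip.camera_info("top")
P=[ray(c,p,.05) for p in[(245,240),(362,207),(384,280),(268,315)]]
print(np.round(P,3).tolist())
P=np.array(P);ey=(P[0]+P[3]-P[1]-P[2])/2;print("yaw",np.arctan2(-ey[0],ey[1]),"w",np.linalg.norm(ey),"c",P.mean(0))
for n,p,z in(("fader",(348,275),.078),("pointer",(327,294),.055),("grip",(318,241),.0845)):print(n,ray(c,p,z))
print(R.from_quat(manip.sense()["tool_rot"]).as_matrix().round(3))
cw=manip.camera_info("wrist");print(np.round(np.linalg.inv(cw["camera_from_world"]),3).tolist(),cw["K"])
E
```

```text
[[0.542, 0.21, 0.05], [0.614, -0.05, 0.05], [0.45, -0.093, 0.05], [0.379, 0.159, 0.05]]
yaw 0.27385820405543465 w 0.265639132400769 c [0.49631808 0.05619658 0.05      ]
fader [ 0.45929866 -0.01309713  0.078     ]
pointer [0.42121589 0.03153057 0.055     ]
grip [0.53214635 0.04968358 0.0845    ]
[[-0.924  0.382 -0.001]
 [ 0.382  0.924 -0.002]
 [ 0.    -0.002 -1.   ]]
[[0.382, 0.881, 0.281, 0.167], [0.924, -0.363, -0.117, 0.608], [-0.001, 0.304, -0.953, 0.373], [0.0, 0.0, 0.0, 1.0]] [[338.01096906   0.         319.94283955]
 [  0.         338.01096906 237.72357527]
 [  0.           0.           1.        ]]
```

>>> servo_tool(rows=[[[0,0,-6.4,0,0,0,1],[0,0,-6.4,0,0,0,1],[0,0,-6.4,0,0,0,1],[0,0,-6.4,0,0,0,1],[0,0,-6.2,0,0,0,1],[0,0,-6.2,0,0,0,1],[0,0,0,-0.006,-0.02,0,1],[0,0,0,-0.006,-0.04,0,1]]])

```text
t: 0.77
tcp_pos: [0.2658, 0.5256, 0.2499]
tool_rot: [-0.137, 0.991, 0.001, 0.001]
force: [0.7, 0.1, -0.4]
finger_gap: 0.999
gripper_force: 0.0
```

>>> servo_tool(rows=[[[0,0,0,-0.006,-0.04,0,1],[0,0,0,-0.006,-0.04,0,1],[0,0,0,-0.006,-0.04,0,1],[0,0,0,-0.006,-0.04,0,1],[0,0,0,-0.006,-0.04,0,1],[0,0,0,-0.006,-0.04,0,1],[0,0,0,-0.006,-0.04,0,1],[0,0,0,-0.006,-0.04,0,1]]])

```text
t: 1.43
tcp_pos: [0.3984, 0.2258, 0.2502]
tool_rot: [-0.135, 0.991, -0.0, -0.0]
force: [0.9, 0.1, 0.1]
finger_gap: 1.003
gripper_force: 0.0
```

>>> servo_tool(rows=[[[0,0,0,-0.006,-0.04,0.01,1],[0,0,0,-0.006,-0.04,0.01,1],[0,0,0,-0.006,-0.04,0.01,1],[0,0,0,-0.006,-0.04,0.01,1],[0,0,0,-0.006,-0.04,0.01,1],[0,0,0,0,-0.02,0.01,1],[0,0,0,0,0,0,1],[0,0,0,0,0,0,1]]])

```text
t: 2.1
tcp_pos: [0.4858, 0.0228, 0.1895]
tool_rot: [-0.134, 0.991, 0.001, -0.001]
force: [0.0, 0.5, -0.6]
finger_gap: 1.002
gripper_force: 0.0
```

Run:
```python
from h import *
s=manip.sense();print(s["t"],s["tcp_pos"],s["q"],R.from_quat(s["tool_rot"]).as_matrix().round(3).tolist(),s["force"])
c=manip.camera_info("wrist");im=manip.snapshot("wrist");cv2.imwrite("pics/w1.png",im)
np.savez("w1.npz",K=c["K"],camera_from_world=c["camera_from_world"])
```

```text
2.1 [0.48575374 0.02275872 0.18948469] [-1.83637667e-01  4.36371825e-01  1.83578304e+00  3.67878001e-04
  8.72002191e-01 -2.02293422e+00] [[-0.964, -0.265, -0.002], [-0.265, 0.964, 0.001], [0.002, 0.001, -1.0]] [ 0.01635465  0.46444733 -0.55263993]
```

View pics/w1.png

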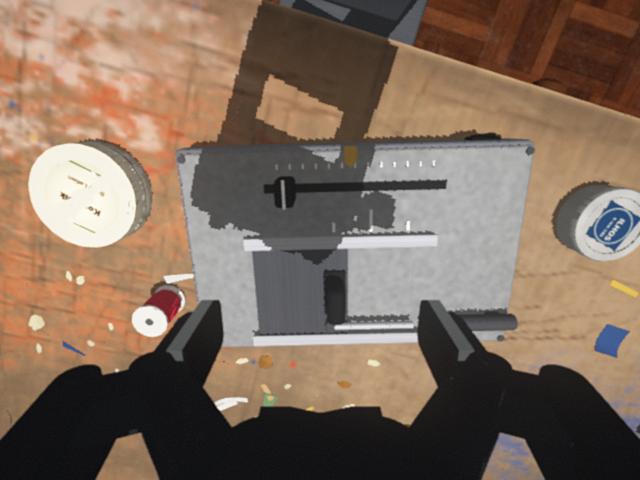

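The wrist view (robot side up, lamp +y to the right) shows these positions:
- Fader cap at about (285,192), with a white line on its top.
- Brass pointer at about (350,155).
- Long mark at about (371,220).
- Shutter grip at about (335,297).
- Front guide from (244,243) to (437,240).

```bash
cat > meas.py <<'E'
from h import *
import sys
im=cv2.imread("pics/w1.png");c=dict(np.load("w1.npz"))
hsv=cv2.cvtColor(im,cv2.COLOR_BGR2HSV);g=cv2.cvtColor(im,cv2.COLOR_BGR2GRAY)
def box(m,x0,x1,y0,y1):
    k=np.zeros_like(m);k[y0:y1,x0:x1]=m[y0:y1,x0:x1]
    n,l,st,ce=cv2.connectedComponentsWithStats(k);i=1+st[1:,4].argmax();ys,xs=np.where(l==i);return xs,ys,ce[i],st[i]
slot=box((g<50).astype(np.uint8),310,450,175,200)
a=[ray(c,p,.05) for p in zip(slot[0],slot[1])];a=np.array(a)[:,:2]
v=cv2.fitLine(a.astype(np.float32),cv2.DIST_L2,0,.01,.01).ravel()[:2];v*=np.sign(v[1])
yaw=np.arctan2(-v[0],v[1]);print("slot",slot[3],"yaw",yaw)
gd=box((g>195).astype(np.uint8),240,445,230,252);b=np.array([ray(c,p,.055) for p in zip(gd[0],gd[1])])[:,:2]
w=cv2.fitLine(b.astype(np.float32),cv2.DIST_L2,0,.01,.01).ravel()[:2];w*=np.sign(w[1]);print("guide",gd[3],np.arctan2(-w[0],w[1]))
yaw=np.arctan2(-v[0],v[1]);ex=np.array([np.cos(yaw),np.sin(yaw)]);ey=np.array([-np.sin(yaw),np.cos(yaw)])
def show(n,px,z):
    p=ray(c,px,z);print(n,np.round(px,1),p.round(4),"lamp-axes x,y",round(p[:2]@ex,4),round(p[:2]@ey,4))
br=box(((hsv[...,0]>12)&(hsv[...,0]<32)&(hsv[...,1]>110)&(hsv[...,2]>50)).astype(np.uint8),335,365,140,172)
print("brass",br[3]);show("pointer",br[2],.055)
yb=br[1].max();show("ptr tip",(br[0][br[1]>=yb-2].mean(),yb),.055)
f=box((g>110).astype(np.uint8),276,293,176,212);print(f[3]);show("fader top",f[2],.078)
m=box((g>200).astype(np.uint8),360,382,205,234);print(m[3]);show("half mark",m[2],.05)
m=box((g>200).astype(np.uint8),398,418,215,234);print(m[3]);show("open mark",m[2],.05)
m=box((g<40).astype(np.uint8),318,352,265,325);print(m[3]);show("shutter grip",m[2],.077)
for p in((180,150),(532,142)):show("corner",p,.05)
E
python3 meas.py; python3 -c "
import cv2
i=cv2.imread('pics/w1.png')[135:330,235:435];cv2.imwrite('pics/c1.png',cv2.resize(i,None,fx=3,fy=3,interpolation=2))"
```

```text
slot [310 182  83  10 595] yaw 0.28993744
guide [ 338  236  100   12 1024] 0.29384407
brass [344 146  13  21 238]
pointer [350.  154.9] [0.4223 0.0292 0.055 ] lamp-axes x,y 0.413 -0.0928
ptr tip [350. 166.] [0.43   0.0316 0.055 ] lamp-axes x,y 0.4211 -0.0927
[281 180   5  29  70]
fader top [282.8 194. ] [ 0.4594 -0.0109  0.078 ] lamp-axes x,y 0.4371 -0.1418
[369 226   4   6  16]
half mark [370.9 229.2] [0.4741 0.0632 0.05  ] lamp-axes x,y 0.4724 -0.075
[406 221   4  10  35]
open mark [407.7 225.7] [0.4635 0.091  0.05  ] lamp-axes x,y 0.4701 -0.0453
[325 275  19  34 321]
shutter grip [332.4 286.1] [0.5189 0.0424 0.077 ] lamp-axes x,y 0.5094 -0.1077
corner [180 150] [ 0.4531 -0.0951  0.05  ] lamp-axes x,y 0.407 -0.2207
corner [532 142] [0.3772 0.1588 0.05  ] lamp-axes x,y 0.4068 0.0443
```

View pics/c1.png

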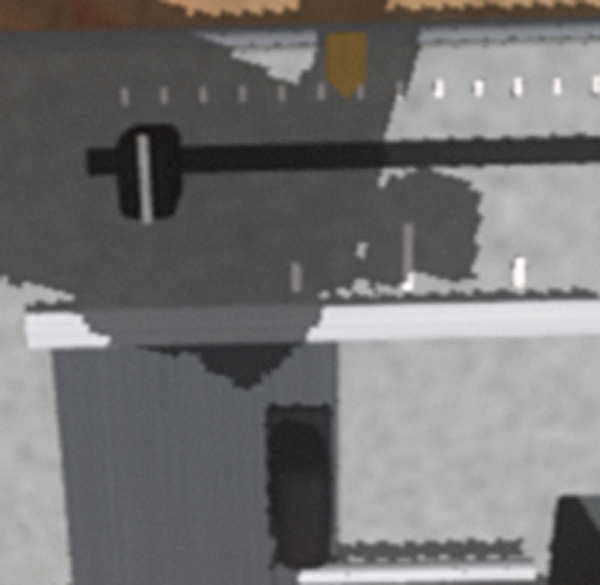

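>>> servo_tool(rows=[[[0,0,-1.25,0,0,0,0],[0,0,0,0.0175,-0.0125,0.01,0],[0,0,0,0.0175,-0.0125,0.01,0],[0,0,0,0,0,0.02,0],[0,0,0,0,0,0.02,0],[0,0,0,0,0,0.02,0],[0,0,0,0,0,0,0],[0,0,0,0,0,0,0]]])

```text
t: 2.82
tcp_pos: [0.4592, -0.009, 0.1103]
tool_rot: [-0.147, 0.989, 0.0, -0.001]
force: [0.0, 0.1, 0.9]
finger_gap: 0.5
gripper_force: 0.0
```

Run:
```python
from h import *
s=manip.sense();yaw=.291;ex=np.array([np.cos(yaw),np.sin(yaw)]);ey=np.array([-ex[1],ex[0]]);p=s["tcp_pos"]
Rm=R.from_quat(s["tool_rot"]).as_matrix()
print(s["t"],p,p[:2]@ex,p[:2]@ey,np.arctan2(-Rm[0,1],Rm[1,1]),Rm[:,2],s["finger_gap"])
c=manip.camera_info("wrist");im=manip.snapshot("wrist");cv2.imwrite("pics/w2.png",im)
np.savez("w2.npz",K=c["K"],camera_from_world=c["camera_from_world"])
```

```text
2.8167 [ 0.45918887 -0.00902068  0.1102698 ] 0.4372952757222188 -0.14038745259979823 0.295868714316429 [-1.88666066e-03  5.85675480e-04 -9.99998049e-01] 0.4996469857026073
```

View pics/w2.png

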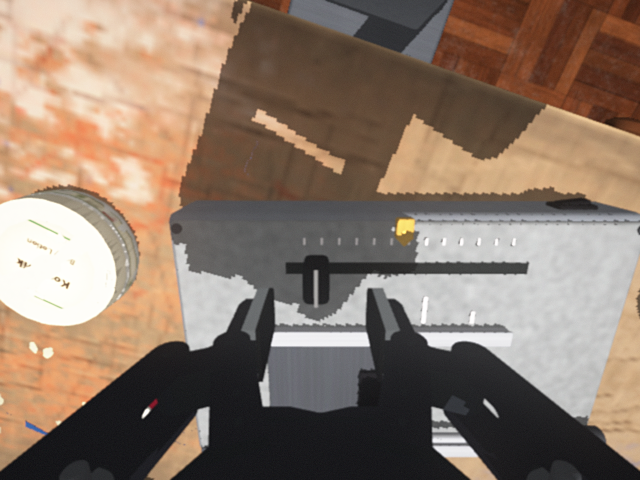

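The fader cap at about (316,285) sits midway between the fingers, which are near columns 262 and 378. The pointer at (405,229) is now lit. I'll measure the distance to it again.

```bash
cat > m2.py <<'E'
from h import *
import sys
n=sys.argv[1];fx=[int(a) for a in sys.argv[2:6]];px=[int(a) for a in sys.argv[6:10]]
im=cv2.imread(f"pics/{n}.png");c=dict(np.load(n+".npz"));hsv=cv2.cvtColor(im,cv2.COLOR_BGR2HSV);g=cv2.cvtColor(im,cv2.COLOR_BGR2GRAY)
yaw=.291;ex=np.array([np.cos(yaw),np.sin(yaw)]);ey=np.array([-ex[1],ex[0]])
def go(name,m,b,z):
    k=np.zeros(g.shape,np.uint8);k[b[2]:b[3],b[0]:b[1]]=m[b[2]:b[3],b[0]:b[1]]
    _,l,st,ce=cv2.connectedComponentsWithStats(k);i=1+st[1:,4].argmax();p=ray(c,ce[i],z)[:2];print(name,st[i],ce[i].round(1),"lamp",(p@ex).round(4),(p@ey).round(4))
go("fader",g>110,fx,.078)
go("pointer",(hsv[...,0]>12)&(hsv[...,0]<32)&(hsv[...,1]>110)&(hsv[...,2]>50),px,.055)
E
python3 m2.py w2 308 325 260 308 390 420 216 240
```

```text
fader [313 270   6  38 156] [315.5 289.2] lamp 0.4375 -0.1422
pointer [395 218  20  22 389] [404.3 228.3] lamp 0.4117 -0.0935
```

>>> servo_tool(rows=[[[0,0,0,0,-0.0015,0.0,0],[0,0,0,0,0,0.0175,0],[0,0,0,0,0,0.0175,0],[0,0,0,0,0,0,-0.5],[0,0,0,0,0,0,-1],[0,0,0,0,0,0,-1],[0,0,0,0,0,0,-1],[0,0,0,0,0,0,-1]]], squeeze=30)

```text
t: 3.53
tcp_pos: [0.4607, -0.0117, 0.0762]
tool_rot: [-0.146, 0.989, -0.0, 0.001]
force: [0.2, 1.3, 1.0]
finger_gap: 0.155
gripper_force: 32.2
```

>>> servo_tool(rows=[[[0,0,0,0,0,0,-1],[0,0,0,0,0,0,-1],[0,0,0,0,0,0,-1]]])

```text
t: 3.78
tcp_pos: [0.4607, -0.0117, 0.0762]
tool_rot: [-0.146, 0.989, -0.0, 0.001]
force: [-0.6, 1.8, 6.2]
finger_gap: 0.156
gripper_force: 32.8
```

>>> servo_tool(rows=[[[0,0,0,0,0.008,0,-1],[0,0,0,0,0.009,0,-1],[0,0,0,0,0.009,0,-1],[0,0,0,0,0.009,0,-1],[0,0,0,0,0.008,0,-1],[0,0,0,0,0.006,0,-1],[0,0,0,0,0,0,-1],[0,0,0,0,0,0,-1]]])

```text
t: 4.45
tcp_pos: [0.4464, 0.0355, 0.0762]
tool_rot: [-0.146, 0.989, -0.0, 0.001]
force: [-1.4, 2.0, 6.9]
finger_gap: 0.158
gripper_force: 33.0
```

Run:
```python
from h import *
s=manip.sense();yaw=.291;ex=np.array([np.cos(yaw),np.sin(yaw)]);ey=np.array([-ex[1],ex[0]]);p=s["tcp_pos"]
print(s["t"],p,p[:2]@ex,p[:2]@ey,s["force"],s["finger_gap"])
c=manip.camera_info("wrist");im=manip.snapshot("wrist");cv2.imwrite("pics/w3.png",im)
np.savez("w3.npz",K=c["K"],camera_from_world=c["camera_from_world"])
q=np.r_[ex*.4375+ey*-.0935,.078];print(proj(c,q))
q=np.r_[ex*.4117+ey*-.0935,.055];print(proj(c,q))
```

```text
4.45 [0.44644639 0.03552944 0.07618154] 0.4378704074545809 -0.09405438751803906 [-1.3501748   1.98086832  6.93243584] 0.15795679753258365
[320.43742857 324.95702698]
[320.54455455 247.47670001]
```

View pics/w3.png

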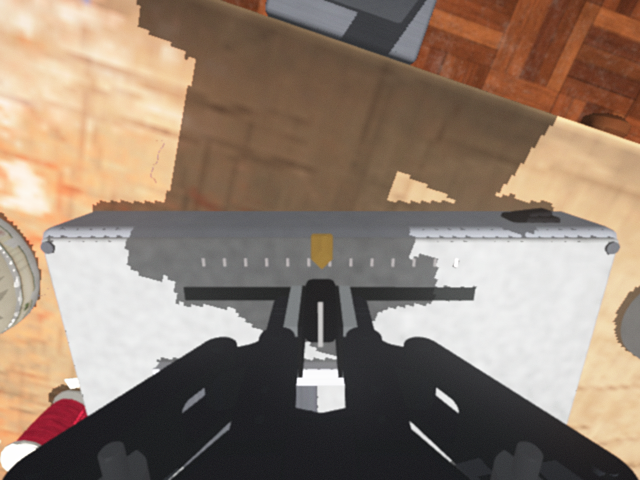

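The fader's white line (column about 320) is now in line with the brass pointer (about 321). I'll check the numbers before letting go.

```bash
python3 m2.py w3 313 328 298 350 305 338 230 272
```

```text
fader [313 302  15  48 305] [320.  329.9] lamp 0.4398 -0.0937
pointer [311 234  22  34 634] [321.3 248.6] lamp 0.4122 -0.0932
```

>>> servo_tool(rows=[[[0,0,0,0,0,0,-0.3],[0,0,0,0,0,0,-0.1],[0,0,0,0,0,0,-0.1],[0,0,0,0,0,0,-0.1],[0,0,0,0,0,-0.02,-0.1],[0,0,0,0,0,-0.02,-0.1],[0,0,0,0,0,-0.02,-0.1],[0,0,0,0,0,0,-0.1]]])

```text
t: 5.17
tcp_pos: [0.448, 0.0348, 0.1378]
tool_rot: [-0.146, 0.989, -0.001, 0.003]
force: [0.3, 0.3, 0.9]
finger_gap: 0.449
gripper_force: 0.0
```

Run:
```python
from h import *
s=manip.sense();yaw=.291;ex=np.array([np.cos(yaw),np.sin(yaw)]);ey=np.array([-ex[1],ex[0]]);p=s["tcp_pos"]
print(s["t"],p,p[:2]@ex,p[:2]@ey,s["force"],s["finger_gap"])
c=manip.camera_info("wrist");im=manip.snapshot("wrist");cv2.imwrite("pics/w4.png",im)
np.savez("w4.npz",K=c["K"],camera_from_world=c["camera_from_world"])
```

```text
5.1667 [0.44803138 0.0348326  0.13782351] 0.4391888232231959 -0.09517668197017365 [0.3245644  0.26544537 0.89861932] 0.4494142584145185
```

View pics/w4.png

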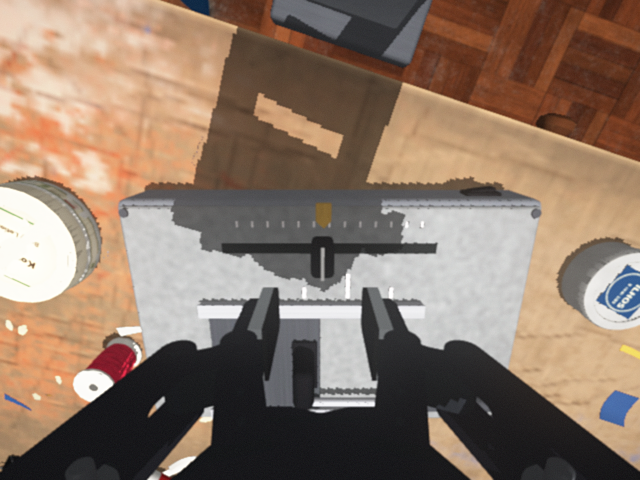

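The released fader (column about 322) stays level with the pointer (about 323). The long mark is at about (348,287) and the shutter grip at about (304,365). I'll measure the mark next.

```bash
cat >> m2.py <<'E'
def mark(b,z=.05):go("mark",g>(190),b,z)
for b in eval(sys.argv[10]) if len(sys.argv)>10 else []: mark(b)
E
python3 m2.py w4 317 328 248 285 310 335 203 230 "[(342,355,266,299),(300,310,280,299),(386,397,280,299)]"
```

```text
fader [320 248   5  34 116] [322.1 264.4] lamp 0.4375 -0.0937
pointer [316 203  15  25 324] [323.  213.5] lamp 0.4126 -0.0932
mark [342 266  13  33 342] [348.6 284.8] lamp 0.4642 -0.0752
mark [300 280  10  19 152] [304.3 290. ] lamp 0.4683 -0.1058
mark [386 280  11  19 198] [391.1 288.8] lamp 0.4671 -0.0458
```

>>> servo_tool(rows=[[[0,0,0,-0.029,-0.004,0,-0.1],[0,0,0,-0.029,-0.004,0,-0.1],[0,0,0,-0.029,-0.0035,0,-0.1],[0,0,0,0,0,0.02,-0.1],[0,0,0,0,0,0.02,-0.1],[0,0,0,0,0,0.016,-0.1],[0,0,0,0,0,0,-0.1],[0,0,0,0,0,0,-0.1]]], squeeze=60)

```text
t: 5.88
tcp_pos: [0.5315, 0.0494, 0.0777]
tool_rot: [-0.146, 0.989, 0.001, -0.002]
force: [-0.3, -0.0, -0.5]
finger_gap: 0.447
gripper_force: 0.0
```

Run:
```python
from h import *
s=manip.sense();yaw=.291;ex=np.array([np.cos(yaw),np.sin(yaw)]);ey=np.array([-ex[1],ex[0]]);p=s["tcp_pos"]
print(s["t"],p,p[:2]@ex,p[:2]@ey,s["force"],s["finger_gap"])
c=manip.camera_info("wrist");im=manip.snapshot("wrist");cv2.imwrite("pics/w5.png",im)
np.savez("w5.npz",K=c["K"],camera_from_world=c["camera_from_world"])
for y in(-.1055,-.0755):print(proj(c,np.r_[ex*.5255+ey*y,.0845]),proj(c,np.r_[ex*.467+ey*y,.05]))
```

```text
5.8833 [0.53148206 0.04935001 0.07765098] 0.5232962262935084 -0.10521248276708801 [-0.27284931 -0.03420556 -0.49767136] 0.44708857040988703
[318.34879301 337.42643643] [318.64219805 179.07832202]
[393.07426684 337.47934752] [385.81528689 179.21556676]
```

View pics/w5.png

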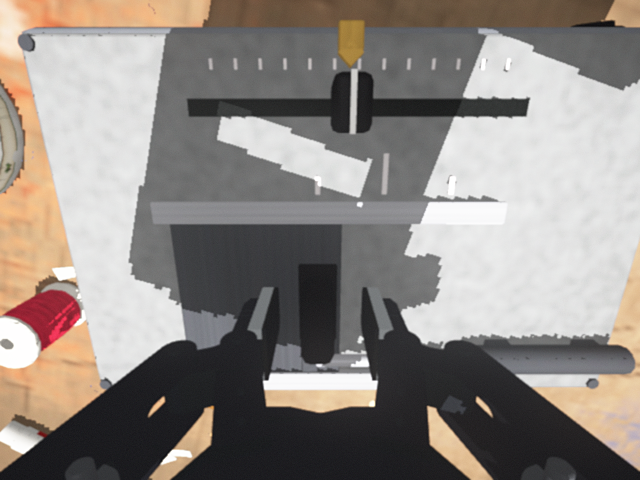

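The shutter grip (column 318) is centred between the pads, and the front of its top matches the TCP in x. The long mark is at (385,172). I'll raise 3 mm and pinch.

>>> servo_tool(rows=[[[0,0,0,0,0,-0.003,-0.1],[0,0,0,0,0,0,-0.5],[0,0,0,0,0,0,-1],[0,0,0,0,0,0,-1],[0,0,0,0,0,0,-1],[0,0,0,0,0,0,-1],[0,0,0,0,0,0,-1],[0,0,0,0,0,0,-1]]], squeeze=60)

```text
t: 6.6
tcp_pos: [0.5337, 0.0488, 0.0836]
tool_rot: [-0.146, 0.989, -0.001, 0.001]
force: [-0.3, -1.7, 6.9]
finger_gap: 0.146
gripper_force: 60.9
```

>>> servo_tool(rows=[[[0,0,0,0,0.005,0,-1],[0,0,0,0,0.005,0,-1],[0,0,0,0,0.005,0,-1],[0,0,0,0,0.005,0,-1],[0,0,0,0,0.005,0,-1],[0,0,0,0,0.005,0,-1],[0,0,0,0,0,0,-1],[0,0,0,0,0,0,-1]]])

```text
t: 7.27
tcp_pos: [0.5254, 0.0761, 0.0836]
tool_rot: [-0.147, 0.989, -0.002, 0.001]
force: [-0.8, -8.9, 5.3]
finger_gap: 0.146
gripper_force: 60.9
```

Run:
```python
from h import *
s=manip.sense();yaw=.291;ex=np.array([np.cos(yaw),np.sin(yaw)]);ey=np.array([-ex[1],ex[0]]);p=s["tcp_pos"]
print(s["t"],p,p[:2]@ex,p[:2]@ey,s["force"],s["force"][:2]@ey,s["finger_gap"],s["gripper_force"])
c=manip.camera_info("wrist");im=manip.snapshot("wrist");cv2.imwrite("pics/w6.png",im)
np.savez("w6.npz",K=c["K"],camera_from_world=c["camera_from_world"])
for y in(-.0755,):print(proj(c,np.r_[ex*.521+ey*y,.0845]),proj(c,np.r_[ex*.467+ey*y,.05]))
```

```text
7.2667 [0.52544645 0.07612067 0.08363474] 0.5251951455502851 -0.07783564813258786 [-0.80223195 -8.91235397  5.26702771] -8.30748720387041 0.1459454024105734 60.89931070804596
[324.81021026 315.59443983] [325.04109792 172.81968415]
```

View pics/w6.png

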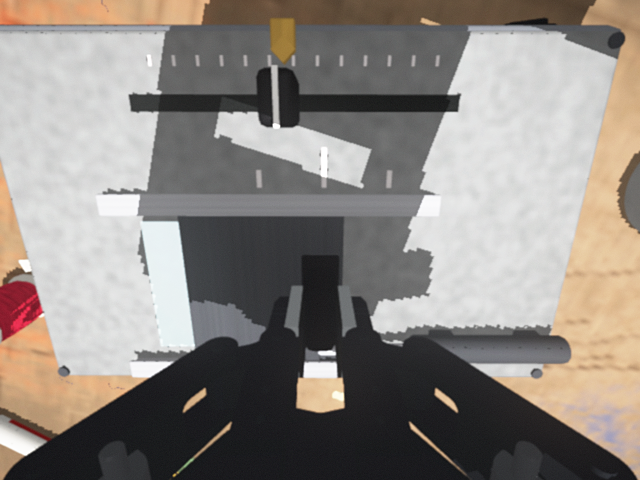

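The grip (column about 320.5) is still about 4 px, or 2 mm, short of the long mark (about 324). I'll add 2 mm.

>>> servo_tool(rows=[[[0,0,0,0,0.002,0,-1],[0,0,0,0,0,0,-1],[0,0,0,0,0,0,-1],[0,0,0,0,0,0,-1],[0,0,0,0,0,0,-1],[0,0,0,0,0,0,-1],[0,0,0,0,0,0,-1],[0,0,0,0,0,0,-1]]])

```text
t: 7.98
tcp_pos: [0.525, 0.0776, 0.0836]
tool_rot: [-0.147, 0.989, -0.002, 0.001]
force: [-0.6, -9.9, 6.4]
finger_gap: 0.15
gripper_force: 60.9
```

Run:
```python
from h import *
s=manip.sense();yaw=.291;ex=np.array([np.cos(yaw),np.sin(yaw)]);ey=np.array([-ex[1],ex[0]]);p=s["tcp_pos"]
print(s["t"],p,p[:2]@ex,p[:2]@ey,s["force"][:2]@ey,s["gripper_force"])
c=manip.camera_info("wrist");im=manip.snapshot("wrist");cv2.imwrite("pics/w7.png",im)
g=cv2.cvtColor(im,cv2.COLOR_BGR2GRAY)
r=g[258:280,280:360].mean(0);d=np.where(r<45)[0]+280;print("grip front cols",d.min(),d.max(), "mid",(d.min()+d.max())/2)
m=np.where(g[152:168,305:335].mean(0)>150)[0]+305;print("mark cols",m.min(),m.max())
print("mark y",ray(c,((m.min()+m.max())/2,160),.05)[:2]@ey,"grip y",ray(c,((d.min()+d.max())/2,268),.07)[:2]@ey)
```

```text
7.9833 [0.52499971 0.07760132 0.08363703] 0.52519199697034 -0.07628907847157197 -9.295490558783182 60.929903984069824
grip front cols 301 338 mid 319.5
mark cols 305 334
mark y -0.07650287261464347 grip y -0.07625638097583337
```

Run:
```python
from h import *
im=cv2.imread("pics/w7.png");g=cv2.cvtColor(im,cv2.COLOR_BGR2GRAY)
for r in(150,160,176,182):print(r,g[r-1:r+2,308:332].mean(0).round().astype(int).tolist())
print(g[256:270,294:346].mean(0).round().astype(int).tolist())
c=cv2.resize(im[110:330,240:400],None,fx=2.5,fy=2.5);cv2.imwrite("pics/c7.png",c)
```

```text
150 [221, 222, 221, 222, 222, 221, 222, 222, 215, 227, 255, 255, 255, 255, 255, 252, 228, 217, 219, 219, 221, 220, 219, 218]
160 [215, 216, 215, 216, 216, 217, 218, 217, 222, 243, 255, 255, 255, 255, 255, 248, 221, 213, 215, 218, 219, 221, 222, 225]
176 [113, 114, 115, 114, 115, 114, 113, 113, 111, 124, 157, 175, 176, 173, 164, 179, 202, 215, 223, 223, 222, 223, 221, 221]
182 [108, 109, 111, 112, 110, 110, 110, 110, 109, 125, 155, 176, 178, 176, 159, 130, 112, 111, 110, 111, 109, 109, 109, 107]
[54, 54, 54, 54, 55, 56, 54, 44, 31, 28, 27, 28, 28, 28, 28, 29, 29, 28, 28, 29, 28, 28, 29, 29, 28, 29, 29, 29, 30, 29, 30, 29, 29, 30, 30, 30, 31, 31, 30, 31, 32, 31, 31, 31, 37, 49, 56, 58, 73, 93, 103, 104]
```

View pics/c7.png

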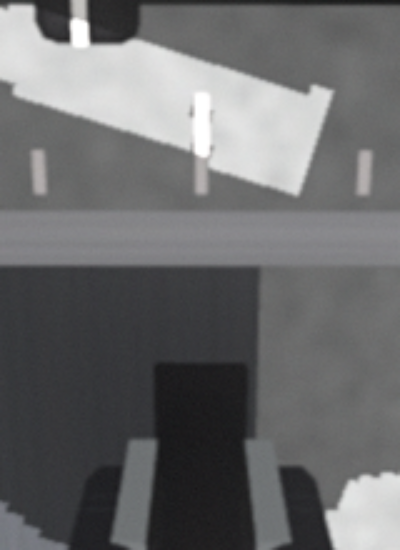

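The long mark (column about 320.2) and the grip's middle (about 320) are now level, the shutter is held with a 60 N grip, and the fader hasn't moved. I'll hand the job in.

```bash
python3 -c "
from station import manip
print(manip.sign_off())"
```

```text
the job is handed in; nothing more can be done
None
```

I set the fader level with the brass pointer (within about 0.5 mm) while the shutter was shut. The robot is now holding the shutter half open, its grip level with the long mark, and I handed the job in after about 8 s of robot time.

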